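# Battery change on the tracing light box

## Task

Put the two loose green battery cells into the open bay at the front of the tracing light box, nub ends to the left: the place with one dot first, since it wakes the lamp's controller, then the place with two dots. Then close the bay with the black cover: tuck its far edge under the lapping front edge of the drawing panel, without lifting the panel or the drawing taped on it, and slide it home against the stop, with its near edge flush with the front of the box. Finish while still holding the cover by its ridge and pressing it down flat, ready for a colleague to put in the screws; leave the other things on the table alone.

Things in the scene. Friction and masses are not known exactly. Their poses are not given: they have to be found in the camera images.
- light_box: Flat white tracing light box, 250 (x) x 280 (y) x 36 mm, fixed to the table. Origin at the centre of its underside, x away from the robot (front face at x = -125 mm), y left, z up. Along its front is the open battery bay; behind, a white drawing panel hinged at its far edge, with a drawing taped on. The points below turn with the box; their offsets are given in mm in its frame.
- bay_well (a point): Centre of the floor of the bay's well, at (-82, 0, 7). The well is 66 (x) x 120 (y) mm and 17 mm deep, with upright walls. Its two places lie end to end along y, parted by a divider at y = 0, 4 mm thick (y), 24 mm long (x), 12 mm high.
- bay_one (a point): Place with one red dot (on the front ledge before it), the left (+y) half of the well: centre of a seated cell's axis, at (-82, 31, 14.25). The place is 58 mm long in y; the cell lies along y between 4 mm high ribs 18.5 mm apart, which stand only at its two ends (the middle 36 mm have none: fingers can go down there, 26 mm free on each side of the cell). Spring and contact plate are only looks.
- bay_two (a point): The same for the place with two red dots, the right (-y) half of the well, at (-82, -31, 14.25).
- cover_home (a point): The cover's origin when home, at (-78, 0, 24), on the flat ledge round the well (z = 24; 10 mm wide in front, 19 mm at the sides, going on under the panel). Shoulders at y = +-79, 11 mm above the ledge, leave the cover 4 mm each side; the front is open. A stop under the panel at x = -31 ends its travel: its near edge is then flush with the front, its far edge 16 mm under the panel.
- panel_edge (a point): Middle of the lower front edge of the drawing panel, at (-47, 0, 30), 6 mm above the ledge; the panel is 262 mm wide (y), its top 5.6 mm higher.
- panel (a joint): Hinge of the drawing panel along its far edge, 162 mm behind its front edge; 0 = lying down, grows as the front edge lifts (0.035 rad = 6 mm at the edge). It lies there by its weight alone (about 0.35 kg) and lifts easily.
- cover: Black bay cover, a plate 94 (x) x 150 (y) x 3 mm, about 70 g, lying on the table right way up. Origin at the centre of its underside, z up; +x is the edge that goes under the panel (a thin grey line marks that side). A pull ridge 12 mm thick (x), 70 mm long (y) stands on it from z = 3 to 19 mm, centred at x = -12 mm, y = 0: grip it across its thickness.
- cover_edge (a point): Middle of the far (+x) lower edge of the cover.
- cover_near (a point): Middle of the near (-x) lower edge of the cover.
- cell_a: AA battery cell, 14.5 mm thick, 50 mm long, 24 g, green with a copper-coloured band at the nub end, lying on the table; origin on its axis at mid length, +y along the axis to the nub. It may turn about its own axis. It is faceted a little, so it does not roll away by itself.
- cell_a_nub (a point): Nub end of cell_a, 25.5 mm from its origin.
- cell_b: A second AA cell, the same; either cell may go in either place.
- cell_b_nub (a point): Nub end of cell_b.
- tea_mug: Orange mug, 81 mm wide, 101 mm high, bystander, left.
- masking_tape: Roll of masking tape, 100 mm, 25 mm high, bystander, left.
- scissors: Scissors with blue grips, 199 mm long, 9 mm high, lying right of the light box, bystander.

How it is judged:
On the way, in this order (a step that is already met when the one before it is completed fails the run):
1. a cell lies let go in the one-dot place, nub to the left, the two-dot place still empty (((distance between cell_a and bay_one below 0.007 m and y of cell_a_nub in the frame of bay_one above 0.018 m) or (distance between cell_b and bay_one below 0.007 m and y of cell_b_nub in the frame of bay_one above 0.018 m)) and not (distance between any of cell_a, cell_b and bay_two below 0.012 m) and contact force between the fingers and cell_a below 0.1 N and contact force between the fingers and cell_b below 0.1 N), for 0.2 s.
2. the other cell lies let go in the two-dot place too (((distance between cell_a and bay_one below 0.007 m and y of cell_a_nub in the frame of bay_one above 0.018 m) or (distance between cell_b and bay_one below 0.007 m and y of cell_b_nub in the frame of bay_one above 0.018 m)) and ((distance between cell_a and bay_two below 0.007 m and y of cell_a_nub in the frame of bay_two above 0.018 m) or (distance between cell_b and bay_two below 0.007 m and y of cell_b_nub in the frame of bay_two above 0.018 m)) and contact force between the fingers and cell_a below 0.1 N and contact force between the fingers and cell_b below 0.1 N), for 0.2 s.
3. the cover's far edge is under the drawing panel (((distance between cell_a and bay_one below 0.007 m and y of cell_a_nub in the frame of bay_one above 0.018 m) or (distance between cell_b and bay_one below 0.007 m and y of cell_b_nub in the frame of bay_one above 0.018 m)) and ((distance between cell_a and bay_two below 0.007 m and y of cell_a_nub in the frame of bay_two above 0.018 m) or (distance between cell_b and bay_two below 0.007 m and y of cell_b_nub in the frame of bay_two above 0.018 m)) and x of cover_edge in the frame of light_box above -0.036 m and z of cover_edge in the frame of light_box between 0.02 and 0.0265 m and y of cover_edge in the frame of light_box between -0.008 and 0.008 m), for 0.1 s.
At the end, for the whole second after the job is handed in: Both cells seated within 7 mm, nubs left; cover flat on the ledge (edges within 2.5 mm, tilt under 0.03 rad), far edge at least 11 mm under the panel; panel down (under 0.01 rad); fingers hold the cover (over 2 N), which is at rest and pressed on the box with over 3 N (all of step 3 and z of cover_near in the frame of light_box between 0.02 and 0.0265 m and angle between the z axis of cover and the z axis of light_box, either way round below 0.03 rad and angle between cover's own z axis and vertical below 0.03 rad and value of joint panel below 0.01 rad and contact force between cover and light_box above 3 N and contact force between the fingers and cover above 2 N and linear speed of cover below 0.01 m/s); the arm keeps its last pose, push and grip.
It fails at once if the drawing panel is lifted by more than 6 mm at its edge (0.035 rad) (value of joint panel above 0.035 rad).
It fails at once if the mug, the masking tape or the scissors is moved by more than 3 cm (distance of any of tea_mug, masking_tape, scissors from where it was at the start of the episode above 0.03 m).
It also fails if it takes over 64 s, if anything falls off the work surface, if the arm or the gripper's body presses on something with over 40 N, if the wrist force passes 120 N, or if a joint passes its speed limit or range.

## Robot

A 6-joint arm with a two-finger parallel gripper is mounted at the origin on a cart in front of the work surface, level with it; the furniture and walls round the work are solid. World frame = base frame: x ahead of the robot, y to its left, z up, the work surface at z = 0. Lengths are in m, angles in rad, forces in N, time in s.
With the tool pointing down it reaches from about 0.35 to 0.725 m from the base axis. Payload 6 kg.
Tool frame: the origin (TCP) lies on the centre line of the jaws, within the pads' length; the fingertips stand 22 mm ahead of it and the grasp point (between the pads) lies 3 mm ahead of it; z points along the fingers, y is the line along which they close (so a half turn about z gives the same grasp; the last joint's range is limited). The gripper opens to 85 mm and grips with 20 to 120 N. Pads are 22 mm wide; open, the fingers measure 114 mm over their backs; the gripper's body (76 mm by 85 mm) begins 54 mm behind the grasp point. The pads swing forward as they close: fully open they stand 13 mm farther back than shut.
Start: joints at [-0.975, 0.04, 0.085, 0, -1.615, -0.334], TCP at [0.155, -0.58, 0.253] pointing down, gripper open.
Joint ranges: [-2.56, 2.56], [-1.29, 2.01], [-1.08, 1.49], [-3.29, 1.98], [-2.81, -0.18], [-2.99, 2.99]. Speed limits (rad/s): [2.57, 2.57, 3.01, 3.14, 3.14, 3.14].

## Interface

Orientations are given as a rotation vector (axis times angle).
In Python, from cell import telemetry, cams, job gives the robot as it stands.
- The arm moves only by the shell command python3 -m creep 'ROWS' [FORCE]. ROWS is JSON, a list of rows, each an object with "translation": the shift along the tool's x, y, z each as a share of 25 mm, from -1 to 1, a list of three; "angular": the turn, a rotation vector about the tool's x, y, z each as a share of 0.15 rad, from -1 to 1, a list of three; "fingers": the closure, from 0 (fully open) to 1 (shut). A call has 1 to 12 rows; each row shifts and turns the commanded pose from where the row before left it, along the tool's axes as they then stand; what a row does not reach is not made up. A row lasts 1/10 s, in which the tool goes at most 50 mm and 8.59 degrees, less where a joint would pass 70% of its speed; a pose out of reach is approached as far as the arm can. A call with a number of a shift or a turn outside -1 to 1 is refused whole. A call with a gripper value outside its range is refused whole. The fingers move at their own pace and stop on an object; FORCE is the grip in N (left out, the last holds). Time passes only in rows, so rows that do not move let the fingers close. It gives the time, the measured TCP pose, the force, the opening and the grip force at its end, in the units of the state.
- telemetry.sense(): the state, without advancing time (a new reading comes with each control period).
- cams.capture(name): name is "side" or "top" or "wrist"; returns a dict with "img" (400x640x3 uint8, red, green, blue), "range_z" (400x640 float32, m along the optical axis (not along the pixel's ray), 0 where there is no reading), "camera_matrix" (3x3 intrinsics, pixels), "extrinsics" (4x4, takes a point from world to camera coordinates). Camera axes: x right, y down, z forward; pixel columns grow to the right and rows downward; lengths in m; the calibration is good to about 2 mm. The wrist camera is an equidistant fisheye: a pixel r from the principal point sees the ray r / f radians off the axis. A picture is of the moment at which its call begins.
- job.job_done(): hands the job in; it is judged then, once.
The state is a dict: "time_s": time; "joints": joint angles; "dq": joint speeds; "tau": joint torques, N m; "ee_pos": TCP position; "orientation": TCP orientation; "contact_force": force on the tool from outside, world axes, zero at the start; "moment": the same for the moment, N m; "opening": finger opening in m; "grasp_force": force on a finger pad.
Only numpy, scipy, OpenCV 4.12 (cv2) and the standard library are available. Lean on these libraries where they do the work, as an engineer would, in place of code of your own. Each camera call takes 0.05 s, during which the arm holds its last target. There are 200 camera calls.

## Working session

There is one attempt and no reset: what is moved stays moved. The work goes in short steps, Python scripts to look and compute and a shell command to move; the robot and the scene stay as the last step left them, time stands still between calls to the robot, and variables do not carry over. Pictures are saved under pics/ and viewed, at most 10 in all, crops included, and the job is handed in when it is done.

```bash
mkdir -p pics; ls
cat > h.py <<'E'
import numpy as np, cv2
from scipy.spatial.transform import Rotation as R
from cell import telemetry, cams, job
def cap(n):
    c=cams.capture(n); return c
def world(c):
    d=c["range_z"]; K=c["camera_matrix"]; T=np.linalg.inv(c["extrinsics"])
    v,u=np.indices(d.shape); 
    P=np.stack([(u-K[0,2])/K[0,0]*d,(v-K[1,2])/K[1,1]*d,d],-1)
    W=P@T[:3,:3].T+T[:3,3]; W[d==0]=np.nan
    return W
E
python3 - <<'E'
from h import *
s=telemetry.sense(); print(s)
for n in("top","side"):
    c=cap(n); np.savez(n+'.npz',**c); cv2.imwrite(f'pics/{n}0.png',c["img"][...,::-1]); print(c["camera_matrix"],np.linalg.inv(c["extrinsics"]).round(3))
E
```

```text
pics
{'time_s': 0.0, 'joints': array([-9.75291665e-01,  4.07786557e-02,  8.37984333e-02, -4.67186293e-04,
       -1.61548598e+00, -3.33715432e-01]), 'dq': array([-0.00076957,  0.00033488, -0.00084881,  0.00171287, -0.00132794,
        0.00220127]), 'tau': array([ 3.84459318e-04, -3.68210506e+01,  3.47421205e+01,  6.93258405e+00,
       -5.33960672e-03,  2.92136644e-05]), 'ee_pos': array([ 0.15530141, -0.57925058,  0.25229011]), 'orientation': array([ 4.10032854e-01, -3.11438451e+00, -2.67320256e-03]), 'contact_force': array([ 0.09387059,  0.58244911, -0.26491863]), 'moment': array([-0.00759692,  0.06738503,  0.00366922]), 'grasp_force': 0.0, 'opening': 0.08554198450111139}
[[399.6528525    0.         321.28925659]
 [  0.         399.6528525  201.62625558]
 [  0.           0.           1.        ]] [[-0.005 -0.99   0.14   0.386]
 [-1.     0.006  0.007  0.129]
 [-0.008 -0.14  -0.99   1.31 ]
 [ 0.     0.     0.     1.   ]]
[[509.35218326   0.         319.66534999]
 [  0.         509.35218326 193.76543153]
 [  0.           0.           1.        ]] [[-0.931 -0.196  0.307  0.052]
 [-0.364  0.533 -0.764  1.458]
 [-0.014 -0.823 -0.568  1.056]
 [ 0.     0.     0.     1.   ]]
```

View pics/top0.png

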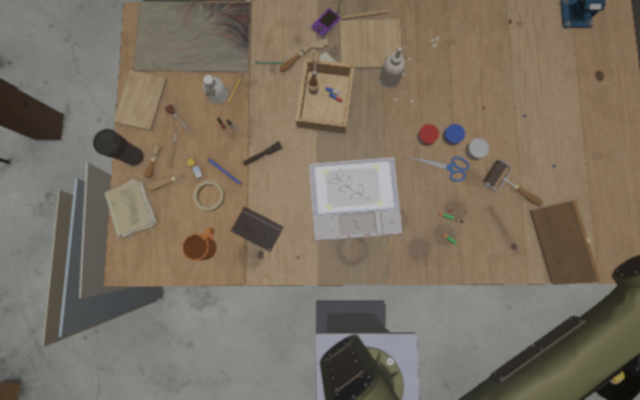

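The top view shows the light box at (355,198) with its bay on the robot side. The green cells are at (446,216) and (451,239), the cover is at (258,228), and the mug, tape and scissors are clear of them. Next I'll measure and enlarge.

Run:
```python
from h import *
c=dict(np.load('top.npz')); W=world(c); img=c['img']; hsv=cv2.cvtColor(img,cv2.COLOR_RGB2HSV)
def rect(name,m):
    m=m.astype(np.uint8); n,l,st,ce=cv2.connectedComponentsWithStats(m)
    for i in range(1,n):
        if st[i,4]<25: continue
        p=W[l==i]; p=p[~np.isnan(p[:,0])]
        r=cv2.minAreaRect(p[:,:2].astype(np.float32)*1000)
        print(name,ce[i].round(1),st[i,4],'z',np.percentile(p[:,2],[5,50,95]).round(4),'mean',p.mean(0).round(4),'rect',np.round(r[0],1),np.round(r[1],1),round(r[2],1))
g=(hsv[...,0]>45)&(hsv[...,0]<75)&(hsv[...,1]>90); g[:180]=0;g[260:]=0; g[:,:420]=0;g[:,480:]=0
rect('cell',g)
k=(hsv[...,2]<75)&(W[...,2]>-.02)&(W[...,2]<.05); k[:195]=0;k[260:]=0;k[:,:220]=0;k[:,295:]=0
rect('cover',k)
z=W[...,2]; b=(z>.03)&(z<.055); b[:145]=0;b[250:]=0;b[:,:300]=0;b[:,410:]=0
rect('panel',b)
b=(z>.015)&(z<.055); b[:145]=0;b[250:]=0;b[:,:300]=0;b[:,410:]=0
rect('box',b)
a=cv2.resize(img[150:250,300:480],None,fx=4.4,fy=4.4,interpolation=cv2.INTER_CUBIC)
s=dict(np.load('side.npz'))['img']
cv2.imwrite('pics/crop1.png',a[...,::-1])
```

```text
cell [447.7 216.1] 27 z [0.0111 0.0147 0.0192] mean [ 0.5195 -0.2718  0.0151] rect [ 519.8 -271.6] [33.8  8.1] 70.2
cell [450.8 239.6] 29 z [0.0101 0.0143 0.0193] mean [ 0.4435 -0.2783  0.0148] rect [ 444.5 -279.1] [28.7 10.2] 53.2
cover [261.1 217.5] 92 z [0.0001 0.0039 0.0076] mean [0.5195 0.3364 0.0039] rect [518.4 333.2] [136.6   7.4] 63.2
cover [255.4 230.6] 908 z [0.0001 0.0045 0.0199] mean [0.4765 0.3541 0.0057] rect [476.8 354.7] [142.   70.9] 61.9
panel [354.4 192.7] 5313 z [0.0321 0.0364 0.0407] mean [0.5951 0.0313 0.0364] rect [579.2  30.1] [250.5 280.2] 4.1
box [354.5 195.4] 5908 z [0.0258 0.0361 0.0405] mean [0.5867 0.031  0.0353] rect [579.2  30.1] [250.7 280.6] 4.1
```

View pics/crop1.png

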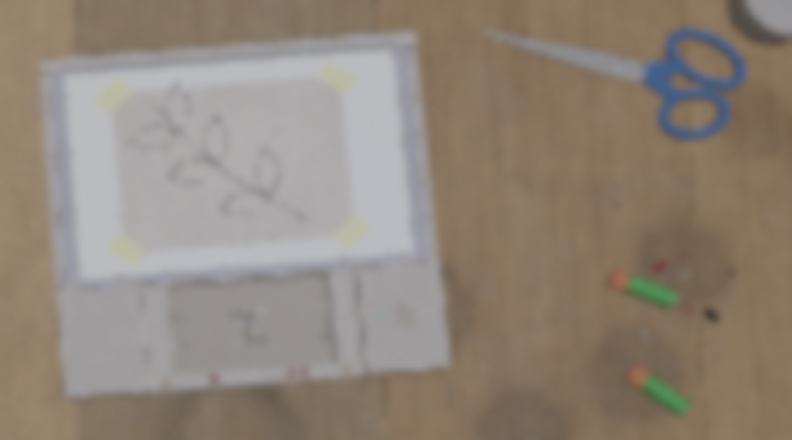

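View pics/side0.png

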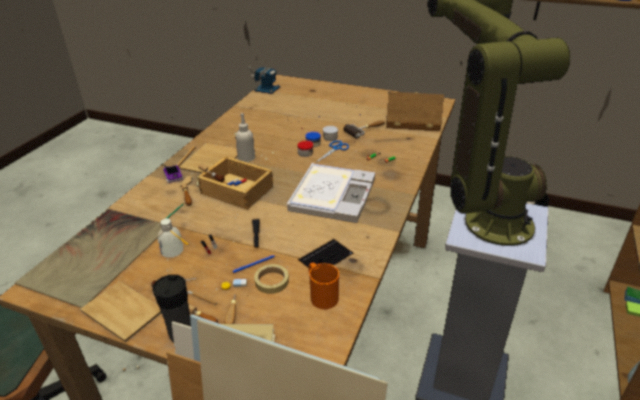

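The crop shows both copper nub ends pointing left (+y), at about (617,280) and (638,375). The bay is empty, the red dots are on the front ledge, and the scissors are well away from the cells. The side view matches this. Next is a planner helper and the first move.

```bash
cat >> h.py <<'E'
def down(psi):  # tool pointing down, tool y at angle psi (deg) in world
    a=np.radians(psi); y=np.array([np.cos(a),np.sin(a),0]); z=np.array([0,0,-1.]); return np.stack([np.cross(y,z),y,z],1)
def plan(p,psi,n,p0=None,R0=None):
    """n equal rows from (p0,R0) (default: measured) to p, psi"""
    s=telemetry.sense(); p0=s['ee_pos'] if p0 is None else np.array(p0,float)
    R0=R.from_rotvec(s['orientation']).as_matrix() if R0 is None else R0
    R1=down(psi); w=R.from_matrix(R0.T@R1).as_rotvec()/n
    M=sum(R.from_rotvec(w*i).as_matrix() for i in range(n))
    t=np.linalg.solve(M,R0.T@(np.array(p)-p0))
    print(n,'rows  translation',(t/.025).round(3).tolist(),'angular',(w/.15).round(3).tolist(),'' if max(abs(t/.025).max(),abs(w/.15).max())<=1 else 'TOO BIG')
    return R1
def fish(c):
    d=c["range_z"]; K=c["camera_matrix"]; T=np.linalg.inv(c["extrinsics"])
    v,u=np.indices(d.shape); x=(u-K[0,2])/K[0,0]; y=(v-K[1,2])/K[1,1]; r=np.hypot(x,y)+1e-9
    k=np.tan(np.minimum(r,1.4))/r
    P=np.stack([x*k*d,y*k*d,d],-1); W=P@T[:3,:3].T+T[:3,3]; W[(d==0)|(r>1.4)]=np.nan
    return W
def st():
    s=telemetry.sense(); Rm=R.from_rotvec(s['orientation']).as_matrix()
    print('t',round(s['time_s'],2),'p',s['ee_pos'].round(4),'psi',round(np.degrees(np.arctan2(Rm[1,1],Rm[0,1])),2),'tilt',Rm[:2,2].round(4),'F',s['contact_force'].round(1),'open',round(s['opening'],4),'grip',round(s['grasp_force'],1),'q',s['joints'].round(2))
E
python3 - <<'E'
from h import *
c=cap('wrist'); s=telemetry.sense(); Rm=R.from_rotvec(s['orientation']).as_matrix(); T=np.linalg.inv(c['extrinsics'])
print(c['camera_matrix'],'\ncam in tool',(Rm.T@(T[:3,3]-s['ee_pos'])).round(4),(Rm.T@T[:3,:3]).round(3))
plan([.46,-.28,.22],155,22)
E
```

```text
[[309.70691629   0.         319.07858367]
 [  0.         309.70691629 201.97184694]
 [  0.           0.           1.        ]] 
cam in tool [ 0.0801 -0.0004 -0.121 ] [[-0.001 -0.951 -0.309]
 [ 1.    -0.001  0.001]
 [-0.002 -0.309  0.951]]
22 rows  translation [-0.798, 0.079, 0.059] angular [0.0, 0.0, -0.264]
```

```bash
python3 -m creep '[{"translation":[-0.8,0.08,0.06],"angular":[0,0,-0.264],"fingers":0},{"translation":[-0.8,0.08,0.06],"angular":[0,0,-0.264],"fingers":0},{"translation":[-0.8,0.08,0.06],"angular":[0,0,-0.264],"fingers":0},{"translation":[-0.8,0.08,0.06],"angular":[0,0,-0.264],"fingers":0},{"translation":[-0.8,0.08,0.06],"angular":[0,0,-0.264],"fingers":0},{"translation":[-0.8,0.08,0.06],"angular":[0,0,-0.264],"fingers":0},{"translation":[-0.8,0.08,0.06],"angular":[0,0,-0.264],"fingers":0},{"translation":[-0.8,0.08,0.06],"angular":[0,0,-0.264],"fingers":0},{"translation":[-0.8,0.08,0.06],"angular":[0,0,-0.264],"fingers":0},{"translation":[-0.8,0.08,0.06],"angular":[0,0,-0.264],"fingers":0},{"translation":[-0.8,0.08,0.06],"angular":[0,0,-0.264],"fingers":0}]' 40
python3 -m creep '[{"translation":[-0.8,0.08,0.06],"angular":[0,0,-0.264],"fingers":0.3},{"translation":[-0.8,0.08,0.06],"angular":[0,0,-0.264],"fingers":0.3},{"translation":[-0.8,0.08,0.06],"angular":[0,0,-0.264],"fingers":0.3},{"translation":[-0.8,0.08,0.06],"angular":[0,0,-0.264],"fingers":0.3},{"translation":[-0.8,0.08,0.06],"angular":[0,0,-0.264],"fingers":0.3},{"translation":[-0.8,0.08,0.06],"angular":[0,0,-0.264],"fingers":0.3},{"translation":[-0.8,0.08,0.06],"angular":[0,0,-0.264],"fingers":0.5},{"translation":[-0.8,0.08,0.06],"angular":[0,0,-0.264],"fingers":0.5},{"translation":[-0.8,0.08,0.06],"angular":[0,0,-0.264],"fingers":0.5},{"translation":[-0.8,0.08,0.06],"angular":[0,0,-0.264],"fingers":0.5},{"translation":[-0.8,0.08,0.06],"angular":[0,0,-0.264],"fingers":0.5},{"translation":[0,0,0],"angular":[0,0,0],"fingers":0.5}]'
python3 - <<'E'
from h import *
c=cap('wrist'); st(); np.savez('w1.npz',**c); W=fish(c); img=c['img']; hsv=cv2.cvtColor(img,cv2.COLOR_RGB2HSV); z=W[...,2]
cv2.imwrite('pics/w1.png',img[...,::-1])
g=((hsv[...,0]>45)&(hsv[...,0]<80)&(hsv[...,1]>90)).astype(np.uint8)
n,l,s,ce=cv2.connectedComponentsWithStats(g)
for i in range(1,n):
    if s[i,4]<60: continue
    p=W[l==i]; p=p[~np.isnan(p[:,0])]; r=cv2.minAreaRect(p[:,:2].astype(np.float32)*1000)
    print('green',ce[i].round(1),s[i,4],p.mean(0).round(4),np.percentile(p[:,2],[5,95]).round(4),np.round(r[0],1),np.round(r[1],1),round(r[2],1))
m=((z>.008)&(z<.03)).astype(np.uint8)
n,l,s,ce=cv2.connectedComponentsWithStats(m)
for i in range(1,n):
    if s[i,4]<150: continue
    p=W[l==i]; r=cv2.minAreaRect(p[:,:2].astype(np.float32)*1000)
    print('raised',ce[i].round(1),s[i,4],p.mean(0).round(4),np.round(r[0],1),np.round(r[1],1),round(r[2],1))
E
```

```text
time_s: 1.25
ee_pos: [0.3418, -0.4624, 0.2363]
orientation: [1.076, -2.951, -0.001]
contact_force: [-0.6, 0.5, -0.2]
opening: 0.0851
grasp_force: 0.0
time_s: 2.45
ee_pos: [0.4612, -0.2774, 0.2197]
orientation: [1.69, -2.648, -0.002]
contact_force: [-0.3, 0.4, -0.4]
opening: 0.0427
grasp_force: 0.0
t 2.5 p [ 0.4609 -0.2783  0.22  ] psi 155.0 tilt [-0.0005  0.0004] F [-0.1  0.2  0.4] open 0.0426 grip 0.0 q [-0.17 -0.13 -0.14 -0.   -1.56 -0.27]
green [593.3  45.3] 112 [-0.6663 -0.2145 -0.5489] [-0.568  -0.5326] [-670.2 -215.4] [54.3 25.3] 65.8
green [586.5 100.5] 98 [-0.7547  0.0505 -0.7573] [-0.784  -0.7194] [-751.6   63.2] [82.  28.3] 71.1
green [332.5 169.8] 395 [ 0.4434 -0.2799  0.0137] [0.0109 0.0157] [ 443.2 -279.6] [35.2 13.4] 53.2
green [273.4 203. ] 347 [ 0.5189 -0.2734  0.0136] [0.0107 0.0158] [ 520.6 -273.6] [35.1 15.6] 68.9
raised [128.2  76.2] 2420 [ 0.6068 -0.4875  0.0226] [ 597.1 -481.1] [172.6 108.8] 39.2
raised [331.5 175.1] 571 [ 0.447  -0.2749  0.0135] [ 447.5 -273.2] [51.2 15.2] 54.2
raised [607.3 212.9] 2811 [ 0.0531 -0.0366  0.0166] [ 40.8 -14.8] [220.1 136.9] 70.9
raised [109.8 197.7] 483 [ 0.7134 -0.3737  0.0194] [ 719.4 -374.5] [62.6 27.3] 87.0
raised [274.4 208.2] 505 [ 0.5209 -0.2672  0.0135] [ 521.8 -266.8] [49.  14.2] 67.3
raised [155.5 223.8] 1034 [ 0.6753 -0.3133  0.0096] [ 675.8 -314. ] [72.4 82.3] 49.9
raised [114.2 255.4] 456 [ 0.7634 -0.3041  0.0194] [ 770.6 -304.3] [29.8 64.5] 12.3
raised [144.  299.8] 416 [ 0.7646 -0.2263  0.019 ] [ 769.6 -226.8] [22.9 61.4] 30.1
raised [313.5 318.8] 1064 [ 0.5473 -0.1109  0.0203] [ 546.5 -106.5] [144.8  13.6] 4.1
raised [ 78.8 371.9] 625 [ 1.1337 -0.1152  0.0105] [1114.4 -131.9] [227.2  78.2] 19.2
```

View pics/w1.png

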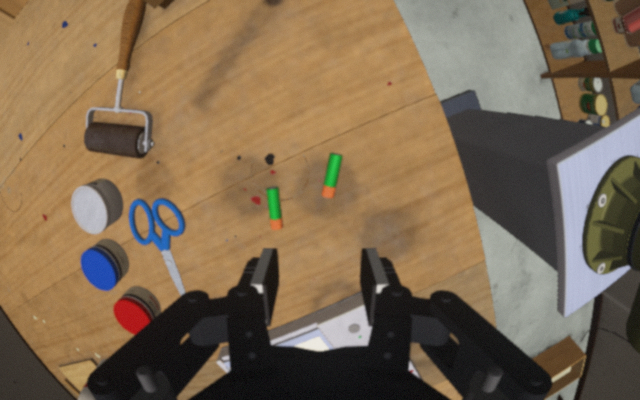

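The wrist view shows both cells clearly, at (332,175) and (274,208). Both nubs point toward the box, so both are left ends. I'll pick the near one first.

Run:
```python
from h import *
plan([.4475,-.2732,.0255],144,9)
```

```text
9 rows  translation [0.01, 0.063, 0.864] angular [0.0, 0.0, 0.142]
```

```bash
python3 -m creep '[{"translation":[0.01,0.063,0.864],"angular":[0,0,0.142],"fingers":0.5},{"translation":[0.01,0.063,0.864],"angular":[0,0,0.142],"fingers":0.5},{"translation":[0.01,0.063,0.864],"angular":[0,0,0.142],"fingers":0.5},{"translation":[0.01,0.063,0.864],"angular":[0,0,0.142],"fingers":0.5},{"translation":[0.01,0.063,0.864],"angular":[0,0,0.142],"fingers":0.5},{"translation":[0.01,0.063,0.864],"angular":[0,0,0.142],"fingers":0.5},{"translation":[0.01,0.063,0.864],"angular":[0,0,0.142],"fingers":0.5},{"translation":[0.01,0.063,0.864],"angular":[0,0,0.142],"fingers":0.5},{"translation":[0.01,0.063,0.864],"angular":[0,0,0.142],"fingers":0.5},{"translation":[0,0,0],"angular":[0,0,0],"fingers":0.5}]'
python3 -m creep '[{"translation":[0,0,0],"angular":[0,0,0],"fingers":0.8},{"translation":[0,0,0],"angular":[0,0,0],"fingers":1},{"translation":[0,0,0],"angular":[0,0,0],"fingers":1},{"translation":[0,0,0],"angular":[0,0,0],"fingers":1},{"translation":[0,0,0],"angular":[0,0,0],"fingers":1}]' 30
python3 - <<'E'
from h import *
st()
# above the bay: mid between places, high
s=telemetry.sense(); p=s['ee_pos'].copy(); p[2]=.13
plan([.497,.04,.16],184.1,16,p)
E
```

```text
time_s: 3.5
ee_pos: [0.4447, -0.2738, 0.0225]
orientation: [1.42, -2.798, -0.007]
contact_force: [0.2, 0.5, 0.7]
opening: 0.0426
grasp_force: 0.0
time_s: 4.0
ee_pos: [0.4482, -0.2745, 0.0275]
orientation: [-1.425, 2.798, -0.003]
contact_force: [-0.0, -1.0, 5.7]
opening: 0.0131
grasp_force: 30.9
t 4.0 p [ 0.4482 -0.2745  0.0275] psi 143.96 tilt [ 0.0022 -0.0014] F [-0.  -1.   5.7] open 0.0131 grip 30.9 q [-0.17 -0.07 -0.44  0.   -1.2  -0.46]
16 rows  translation [-0.803, 0.119, -0.075] angular [-0.001, -0.0, -0.292]
```

```bash
python3 -m creep '[{"translation":[0,0,-0.5],"angular":[0,0,0],"fingers":1},{"translation":[0,0,-1],"angular":[0,0,0],"fingers":1},{"translation":[0,0,-1],"angular":[0,0,0],"fingers":1},{"translation":[0,0,-1],"angular":[0,0,0],"fingers":1},{"translation":[0,0,-0.6],"angular":[0,0,0],"fingers":1}]'
python3 -m creep '[{"translation":[-0.8,0.12,-0.075],"angular":[0,0,-0.292],"fingers":1},{"translation":[-0.8,0.12,-0.075],"angular":[0,0,-0.292],"fingers":1},{"translation":[-0.8,0.12,-0.075],"angular":[0,0,-0.292],"fingers":1},{"translation":[-0.8,0.12,-0.075],"angular":[0,0,-0.292],"fingers":1},{"translation":[-0.8,0.12,-0.075],"angular":[0,0,-0.292],"fingers":1},{"translation":[-0.8,0.12,-0.075],"angular":[0,0,-0.292],"fingers":1},{"translation":[-0.8,0.12,-0.075],"angular":[0,0,-0.292],"fingers":1},{"translation":[-0.8,0.12,-0.075],"angular":[0,0,-0.292],"fingers":1}]'
python3 -m creep '[{"translation":[-0.8,0.12,-0.075],"angular":[0,0,-0.292],"fingers":1},{"translation":[-0.8,0.12,-0.075],"angular":[0,0,-0.292],"fingers":1},{"translation":[-0.8,0.12,-0.075],"angular":[0,0,-0.292],"fingers":1},{"translation":[-0.8,0.12,-0.075],"angular":[0,0,-0.292],"fingers":1},{"translation":[-0.8,0.12,-0.075],"angular":[0,0,-0.292],"fingers":1},{"translation":[-0.8,0.12,-0.075],"angular":[0,0,-0.292],"fingers":1},{"translation":[-0.8,0.12,-0.075],"angular":[0,0,-0.292],"fingers":1},{"translation":[-0.8,0.12,-0.075],"angular":[0,0,-0.292],"fingers":1},{"translation":[0,0,0],"angular":[0,0,0],"fingers":1},{"translation":[0,0,0],"angular":[0,0,0],"fingers":1}]'
python3 - <<'E'
from h import *
c=cap('wrist'); st(); np.savez('w2.npz',**c); W=fish(c); img=c['img']
cv2.imwrite('pics/w2.png',img[...,::-1])
hsv=cv2.cvtColor(img,cv2.COLOR_RGB2HSV); s=telemetry.sense(); Rm=R.from_rotvec(s['orientation']).as_matrix()
Q=(W-s['ee_pos'])@Rm
g=(hsv[...,0]>45)&(hsv[...,0]<80)&(hsv[...,1]>90)&(np.abs(Q[...,0])<.05)&(np.abs(Q[...,1])<.05)&(Q[...,2]>-.02)&(Q[...,2]<.06)
print('green in tool',g.sum(),Q[g].mean(0).round(4),Q[g].min(0).round(4),Q[g].max(0).round(4))
m=(np.abs(Q[...,0])<.05)&(np.abs(Q[...,1])<.006)&(Q[...,2]>.0)&(Q[...,2]<.045)
print('held',m.sum(),Q[m].min(0).round(4),Q[m].max(0).round(4))
E
```

```text
time_s: 4.5
ee_pos: [0.4478, -0.2741, 0.1311]
orientation: [-1.424, 2.798, -0.003]
contact_force: [0.4, 0.4, -0.0]
opening: 0.013
grasp_force: 30.2
time_s: 5.3
ee_pos: [0.4989, -0.1205, 0.1432]
orientation: [1.893, -2.507, -0.002]
contact_force: [0.2, -0.2, 0.2]
opening: 0.0132
grasp_force: 30.2
time_s: 6.3
ee_pos: [0.4951, 0.0396, 0.1583]
orientation: [2.299, -2.14, -0.001]
contact_force: [0.8, 0.2, 0.0]
opening: 0.0134
grasp_force: 30.2
t 6.35 p [0.4952 0.0392 0.1582] psi -175.94 tilt [-0.0006 -0.    ] F [-0.3  0.  -0.2] open 0.0131 grip 30.2 q [ 0.49 -0.23 -0.34 -0.   -1.46 -0.41]
green in tool 1819 [0.0074 0.0008 0.0138] [-0.0124 -0.0062 -0.0131] [0.0244 0.0077 0.0222]
held 2156 [-0.025  -0.006   0.0026] [0.0246 0.006  0.0253]
```

View pics/w2.png

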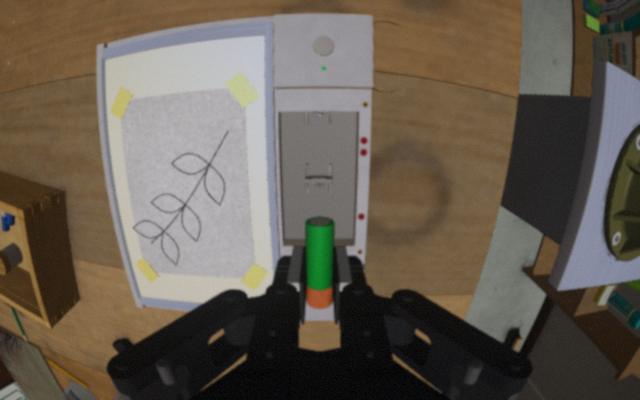

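The cell is held square across the jaws, with its tail toward the bay and the nub on the left at (320,297). The bay with its divider at (318,178) and the dots at (362,140–217) is visible. Next I'll refine the box pose from this depth image.

```bash
cat > box.py <<'E'
from h import *
def boxfit(c):
    W=fish(c); yaw=np.radians(4.1); o=np.array([.5792,.0301])
    A=np.array([[np.cos(yaw),np.sin(yaw)],[-np.sin(yaw),np.cos(yaw)]])
    B=(W[...,:2]-o)@A.T*1000; z=W[...,2]*1000; x,y=B[...,0],B[...,1]
    inb=(abs(x)<135)&(abs(y)<150)
    def bins(a,b,sel,lo,hi,f):
        e=np.arange(lo,hi,8); v=[f(b[sel&(a>=q)&(a<q+8)]) if (sel&(a>=q)&(a<q+8)).sum()>4 else np.nan for q in e]
        v=np.array(v); k=~np.isnan(v); k[k]&=abs(v[k]-np.nanmedian(v))<4
        q=np.polyfit(e[k]+4,v[k],1); print('   slope deg',np.degrees(q[0]).round(2),'at mid',np.nanmedian(v[k]).round(2),k.sum())
    L=inb&(z>15)&(z<45)
    print('front(-125)');bins(y,x,L&(x<-100),-136,40,lambda v:np.percentile(v,1))
    print('right(-140)');bins(x,y,L&(y<-120),-120,100,lambda v:np.percentile(v,1))
    F=inb&(z>2)&(z<13)&(abs(y)<62)&(x>-118)&(x<-45)
    print('well near(-115)');bins(y,x,F&(x<-95),-56,10,lambda v:np.percentile(v,2))
    print('well far(-49)');bins(y,x,F&(x>-70),-56,10,lambda v:np.percentile(v,98))
    print('well right(-60)');bins(x,y,F&(y<-35),-110,-52,lambda v:np.percentile(v,2))
    print('floor z',np.median(z[F]),'ledge z',np.median(z[inb&(z>17)&(z<32)&(y<-64)&(y>-76)&(x<-52)]),'panel z',np.median(z[inb&(x>-30)&(x<20)&(y<0)]))
    return x,y,z
E
python3 - <<'E'
from box import *
boxfit(dict(np.load('w2.npz')))
c=dict(np.load('w2.npz'));W=fish(c); s=telemetry.sense(); Rm=R.from_rotvec(s['orientation']).as_matrix(); Q=(W-s['ee_pos'])@Rm
m=(abs(Q[...,1])<.002)&(Q[...,0]<.022)&(Q[...,0]>-.02)&(Q[...,2]>0)&(Q[...,2]<.03); print('cell top tool z',np.percentile(Q[m][:,2],[5,50,95]))
E
```

```text
front(-125)
   slope deg -0.11 at mid -126.04 22
right(-140)
   slope deg -0.1 at mid -138.65 28
well near(-115)
   slope deg -0.08 at mid -116.38 9
well far(-49)
   slope deg 0.04 at mid -50.05 9
well right(-60)
   slope deg -0.05 at mid -57.85 8
floor z 7.697330748716147 ledge z 24.569963803288825 panel z 35.97175226564403
cell top tool z [0.01173303 0.01267949 0.01377729]
```

Run:
```python
from h import *
plan([.494,.0567,.06],184.1,6)
```

```text
6 rows  translation [-0.117, -0.001, 0.655] angular [0.001, 0.0, -0.001]
```

```bash
python3 -m creep '[{"translation":[-0.23,0,0.65],"angular":[0,0,0],"fingers":1},{"translation":[-0.23,0,0.65],"angular":[0,0,0],"fingers":1},{"translation":[-0.24,0,0.65],"angular":[0,0,0],"fingers":1},{"translation":[0,0,0.65],"angular":[0,0,0],"fingers":1},{"translation":[0,0,0.65],"angular":[0,0,0],"fingers":1},{"translation":[0,0,0.65],"angular":[0,0,0],"fingers":1},{"translation":[0,0,0],"angular":[0,0,0],"fingers":1},{"translation":[0,0,0],"angular":[0,0,0],"fingers":1}]'
python3 - <<'E'
from h import *
st(); plan([.494,.0567,.0353],184.1,4)
E
```

```text
time_s: 7.15
ee_pos: [0.4942, 0.0562, 0.0612]
orientation: [2.298, -2.142, 0.0]
contact_force: [0.6, 0.9, 1.5]
opening: 0.0131
grasp_force: 30.2
t 7.15 p [0.4942 0.0562 0.0612] psi -175.97 tilt [-0.0003 -0.0006] F [0.6 0.9 1.5] open 0.0131 grip 30.2 q [ 0.52 -0.18 -0.47  0.   -1.27 -0.45]
4 rows  translation [-0.005, 0.001, 0.259] angular [0.001, -0.001, -0.002]
```

```bash
python3 -m creep '[{"translation":[0,0,0.26],"angular":[0,0,0],"fingers":1},{"translation":[0,0,0.26],"angular":[0,0,0],"fingers":1},{"translation":[0,0,0.26],"angular":[0,0,0],"fingers":1},{"translation":[0,0,0.26],"angular":[0,0,0],"fingers":1},{"translation":[0,0,0],"angular":[0,0,0],"fingers":1},{"translation":[0,0,0],"angular":[0,0,0],"fingers":1}]'
python3 -m creep '[{"translation":[0,0,0],"angular":[0,0,0],"fingers":0.72},{"translation":[0,0,0],"angular":[0,0,0],"fingers":0.72},{"translation":[0,0,0],"angular":[0,0,0],"fingers":0.72},{"translation":[0,0,0],"angular":[0,0,0],"fingers":0.72},{"translation":[0,0,-0.4],"angular":[0,0,0],"fingers":0.72},{"translation":[0,0,-1],"angular":[0,0,0],"fingers":0.72},{"translation":[0,0,-1],"angular":[0,0,0],"fingers":0.72},{"translation":[0,0,-1],"angular":[0,0,0],"fingers":0.72},{"translation":[1,0,-1],"angular":[0,0,0],"fingers":0.72},{"translation":[1,0,-0.6],"angular":[0,0,0],"fingers":0.5},{"translation":[1,0,0],"angular":[0,0,0],"fingers":0.5},{"translation":[1,0,0],"angular":[0,0,0],"fingers":0.5}]'
python3 - <<'E'
from box import *
st()
c=cap('wrist'); np.savez('w3.npz',**c); img=c['img']; x,y,z=boxfit(c)
cv2.imwrite('pics/w3.png',img[...,::-1])
m=(abs(x+82)<31)&(y>-4)&(y<58)&(z>15.5)&(z<30)
P=np.stack([x[m],y[m]],1).astype(np.float32); print('cell in box',m.sum(),cv2.minAreaRect(P),np.percentile(z[m],[5,50,95]))
plan([.5218,-.2668,.12],158.5,14)
E
```

```text
time_s: 7.75
ee_pos: [0.4941, 0.0569, 0.0347]
orientation: [2.299, -2.141, -0.0]
contact_force: [-0.8, -0.6, 0.3]
opening: 0.0129
grasp_force: 30.2
time_s: 8.95
ee_pos: [0.5016, -0.0437, 0.1617]
orientation: [-2.298, 2.139, -0.002]
contact_force: [-0.2, -0.4, -0.6]
opening: 0.0426
grasp_force: 0.0
t 8.95 p [ 0.5016 -0.0437  0.1617] psi -175.89 tilt [0.0023 0.0006] F [-0.2 -0.4 -0.6] open 0.0426 grip 0.0 q [ 0.31 -0.22 -0.32  0.   -1.46 -0.24]
front(-125)
   slope deg 0.76 at mid -125.55 21
right(-140)
   slope deg -0.05 at mid -139.1 28
well near(-115)
   slope deg 0.31 at mid -116.15 9
well far(-49)
   slope deg -0.37 at mid -50.03 9
well right(-60)
   slope deg 0.02 at mid -53.1 8
floor z 7.8359557001494995 ledge z 24.703994273380104 panel z 36.30593981192112
cell in box 711 ((-83.72645568847656, 27.392749786376953), (22.39665412902832, 59.94186782836914), 0.8161938190460205) [16.62478189 20.51821497 22.68278422]
14 rows  translation [0.621, -0.145, 0.118] angular [-0.001, -0.0, 0.212]
```

View pics/w3.png

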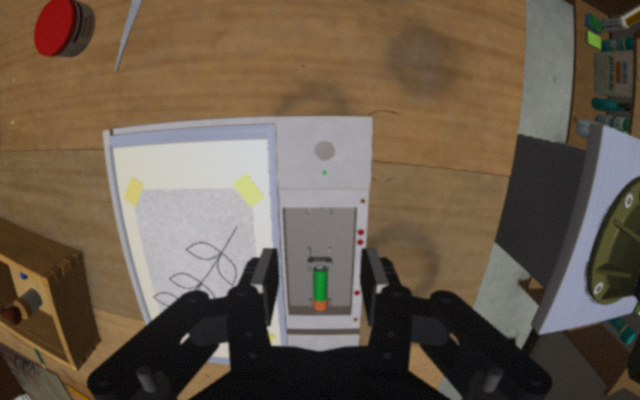

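The cell lies in the one-dot place at (320,288), with its copper end to the left. Next, the second cell.

```bash
python3 -m creep '[{"translation":[0.62,-0.145,0.118],"angular":[0,0,0.212],"fingers":0.5},{"translation":[0.62,-0.145,0.118],"angular":[0,0,0.212],"fingers":0.5},{"translation":[0.62,-0.145,0.118],"angular":[0,0,0.212],"fingers":0.5},{"translation":[0.62,-0.145,0.118],"angular":[0,0,0.212],"fingers":0.5},{"translation":[0.62,-0.145,0.118],"angular":[0,0,0.212],"fingers":0.5},{"translation":[0.62,-0.145,0.118],"angular":[0,0,0.212],"fingers":0.5},{"translation":[0.62,-0.145,0.118],"angular":[0,0,0.212],"fingers":0.5},{"translation":[0.62,-0.145,0.118],"angular":[0,0,0.212],"fingers":0.5},{"translation":[0.62,-0.145,0.118],"angular":[0,0,0.212],"fingers":0.5},{"translation":[0.62,-0.145,0.118],"angular":[0,0,0.212],"fingers":0.5},{"translation":[0.62,-0.145,0.118],"angular":[0,0,0.212],"fingers":0.5},{"translation":[0.62,-0.145,0.118],"angular":[0,0,0.212],"fingers":0.5}]'
python3 -m creep '[{"translation":[0.62,-0.145,0.118],"angular":[0,0,0.212],"fingers":0.5},{"translation":[0.62,-0.145,0.118],"angular":[0,0,0.212],"fingers":0.5},{"translation":[0,0,0],"angular":[0,0,0],"fingers":0.5},{"translation":[0,0,0],"angular":[0,0,0],"fingers":0.5}]'
python3 - <<'E'
from box import *
c=dict(np.load('w3.npz')); x,y,z=boxfit(c)
m=(abs(x+83)<9)&(y>4)&(y<62)&(z>19.5)&(z<23); print('cell1 y',np.percentile(y[m],[0,2,50,98,100]),'x',np.percentile(x[m],[2,98]))
c=cap('wrist'); st(); W=fish(c); z=W[...,2]; m=((z>.008)&(z<.03)&(abs(W[...,0]-.52)<.05)&(abs(W[...,1]+.27)<.05)).astype(np.uint8)
n,l,s,ce=cv2.connectedComponentsWithStats(m)
for i in range(1,n):
    if s[i,4]>150: p=W[l==i]; r=cv2.minAreaRect(p[:,:2].astype(np.float32)*1000); print(s[i,4],r,p[:,2].max())
plan([.5218,-.2668,.0265],158.5,5)
E
```

```text
time_s: 10.2
ee_pos: [0.5252, -0.232, 0.125]
orientation: [-1.849, 2.539, -0.001]
contact_force: [0.5, 0.0, 0.1]
opening: 0.0432
grasp_force: 0.0
time_s: 10.6
ee_pos: [0.5218, -0.2634, 0.1184]
orientation: [1.768, -2.596, -0.001]
contact_force: [0.5, 0.2, 0.1]
opening: 0.0425
grasp_force: 0.0
front(-125)
   slope deg 0.76 at mid -125.55 21
right(-140)
   slope deg -0.05 at mid -139.1 28
well near(-115)
   slope deg 0.31 at mid -116.15 9
well far(-49)
   slope deg -0.37 at mid -50.03 9
well right(-60)
   slope deg 0.02 at mid -53.1 8
floor z 7.8359557001494995 ledge z 24.703994273380104 panel z 36.30593981192112
cell1 y [ 4.7765593   8.98304852 33.23307641 61.06168433 61.83178173] x [-90.00841308 -77.66851448]
t 10.65 p [ 0.522  -0.2631  0.1186] psi 158.56 tilt [-0.0001  0.0001] F [ 0.4 -0.3  0.2] open 0.0428 grip 0.0 q [-0.12  0.03 -0.18 -0.   -1.37 -0.25]
1073 ((522.5279541015625, -266.9914245605469), (48.54563522338867, 14.15095329284668), 68.80054473876953) 0.016842510863616877
5 rows  translation [0.028, -0.01, 0.737] angular [0.0, 0.0, 0.001]
```

```bash
python3 -m creep '[{"translation":[0.03,-0.01,0.735],"angular":[0,0,0],"fingers":0.5},{"translation":[0.03,-0.01,0.735],"angular":[0,0,0],"fingers":0.5},{"translation":[0.03,-0.02,0.735],"angular":[0,0,0],"fingers":0.5},{"translation":[0.03,-0.02,0.735],"angular":[0,0,0],"fingers":0.5},{"translation":[0.03,-0.02,0.735],"angular":[0,0,0],"fingers":0.5},{"translation":[0,0,0],"angular":[0,0,0],"fingers":0.5},{"translation":[0,0,0],"angular":[0,0,0],"fingers":0.8},{"translation":[0,0,0],"angular":[0,0,0],"fingers":1},{"translation":[0,0,0],"angular":[0,0,0],"fingers":1},{"translation":[0,0,0],"angular":[0,0,0],"fingers":1},{"translation":[0,0,0],"angular":[0,0,0],"fingers":1}]' 30
python3 -m creep '[{"translation":[0,0,-0.5],"angular":[0,0,0],"fingers":1},{"translation":[0,0,-1],"angular":[0,0,0],"fingers":1},{"translation":[0,0,-1],"angular":[0,0,0],"fingers":1},{"translation":[0,0,-1],"angular":[0,0,0],"fingers":1},{"translation":[0,0,-0.6],"angular":[0,0,0],"fingers":1},{"translation":[0,0,0],"angular":[0,0,0],"fingers":1}]'
python3 - <<'E'
from h import *
st(); plan([.498,-.005,.13],184.1,12)
c=cap('wrist'); W=fish(c); s=telemetry.sense(); Rm=R.from_rotvec(s['orientation']).as_matrix(); Q=(W-s['ee_pos'])@Rm
m=(abs(Q[...,1])<.005)&(abs(Q[...,0])<.04)&(Q[...,2]>0.005)&(Q[...,2]<.03); print('cell x',np.percentile(Q[m][:,0],[0,1,99,100]).round(4))
m&=(abs(Q[...,0])<.02)&(abs(Q[...,1])<.002); print('top z',np.percentile(Q[m][:,2],[5,50,95]).round(4))
E
```

```text
time_s: 11.75
ee_pos: [0.5234, -0.2673, 0.0284]
orientation: [-1.769, 2.594, -0.003]
contact_force: [-0.3, 2.2, 6.6]
opening: 0.013
grasp_force: 30.4
time_s: 12.35
ee_pos: [0.5235, -0.2676, 0.1322]
orientation: [-1.768, 2.593, -0.005]
contact_force: [-0.3, -0.3, -0.9]
opening: 0.0131
grasp_force: 29.7
t 12.35 p [ 0.5235 -0.2676  0.1322] psi 158.58 tilt [ 0.0042 -0.0012] F [-0.3 -0.3 -0.9] open 0.0131 grip 29.7 q [-0.13  0.02 -0.15  0.   -1.39 -0.24]
12 rows  translation [-0.855, 0.234, 0.007] angular [-0.002, -0.0, -0.247] 
cell x [-0.0243 -0.0231  0.0251  0.0256]
top z [0.0105 0.0114 0.0124]
```

```bash
python3 -m creep '[{"translation":[-0.855,0.234,0],"angular":[0,0,-0.247],"fingers":1},{"translation":[-0.855,0.234,0],"angular":[0,0,-0.247],"fingers":1},{"translation":[-0.855,0.234,0],"angular":[0,0,-0.247],"fingers":1},{"translation":[-0.855,0.234,0],"angular":[0,0,-0.247],"fingers":1},{"translation":[-0.855,0.234,0],"angular":[0,0,-0.247],"fingers":1},{"translation":[-0.855,0.234,0],"angular":[0,0,-0.247],"fingers":1},{"translation":[-0.855,0.234,0],"angular":[0,0,-0.247],"fingers":1},{"translation":[-0.855,0.234,0],"angular":[0,0,-0.247],"fingers":1},{"translation":[-0.855,0.234,0],"angular":[0,0,-0.247],"fingers":1},{"translation":[-0.855,0.234,0],"angular":[0,0,-0.247],"fingers":1},{"translation":[-0.855,0.234,0],"angular":[0,0,-0.247],"fingers":1},{"translation":[-0.855,0.234,0],"angular":[0,0,-0.247],"fingers":1}]'
python3 -m creep '[{"translation":[0,0,0.7],"angular":[0,0,0],"fingers":1},{"translation":[0,0,0.7],"angular":[0,0,0],"fingers":1},{"translation":[0,0,0.7],"angular":[0,0,0],"fingers":1},{"translation":[0,0,0.6],"angular":[0,0,0],"fingers":1},{"translation":[0,0,0],"angular":[0,0,0],"fingers":1},{"translation":[0,0,0],"angular":[0,0,0],"fingers":1}]'
python3 - <<'E'
from h import *
st(); plan([.4984,-.0047,.0348],184.1,4)
E
```

```text
time_s: 13.6
ee_pos: [0.4958, -0.0039, 0.1274]
orientation: [2.298, -2.138, -0.003]
contact_force: [0.1, 0.2, -0.3]
opening: 0.0131
grasp_force: 29.7
time_s: 14.2
ee_pos: [0.4968, -0.0049, 0.0614]
orientation: [2.298, -2.141, -0.0]
contact_force: [0.5, -0.2, 0.7]
opening: 0.0134
grasp_force: 29.7
t 14.2 p [ 0.4968 -0.0049  0.0614] psi -175.95 tilt [-0.001  -0.0007] F [ 0.5 -0.2  0.7] open 0.0134 grip 29.7 q [ 0.4  -0.18 -0.47  0.   -1.28 -0.33]
4 rows  translation [-0.001, -0.017, 0.266] angular [0.002, -0.001, -0.002]
```

```bash
python3 -m creep '[{"translation":[0,-0.02,0.26],"angular":[0,0,0],"fingers":1},{"translation":[0,-0.02,0.26],"angular":[0,0,0],"fingers":1},{"translation":[0,-0.02,0.26],"angular":[0,0,0],"fingers":1},{"translation":[0,-0.01,0.26],"angular":[0,0,0],"fingers":1},{"translation":[0,0,0],"angular":[0,0,0],"fingers":1},{"translation":[0,0,0],"angular":[0,0,0],"fingers":1},{"translation":[0,0,0],"angular":[0,0,0],"fingers":0.72},{"translation":[0,0,0],"angular":[0,0,0],"fingers":0.72},{"translation":[0,0,0],"angular":[0,0,0],"fingers":0.72},{"translation":[0,0,0],"angular":[0,0,0],"fingers":0.72}]'
python3 -m creep '[{"translation":[0,0,-0.4],"angular":[0,0,0],"fingers":0.72},{"translation":[0,0,-1],"angular":[0,0,0],"fingers":0.72},{"translation":[0,0,-1],"angular":[0,0,0],"fingers":0.72},{"translation":[0,0,-1],"angular":[0,0,0],"fingers":0.72},{"translation":[0,0,-1],"angular":[0,0,0],"fingers":0.72},{"translation":[0,0,-0.6],"angular":[0,0,0],"fingers":0.5},{"translation":[1,0,0],"angular":[0,0,0],"fingers":0.5},{"translation":[1,0,0],"angular":[0,0,0],"fingers":0.5},{"translation":[0,0,0],"angular":[0,0,0],"fingers":0.5}]'
python3 - <<'E'
from box import *
st()
c=cap('wrist'); np.savez('w4.npz',**c); x,y,z=boxfit(c)
cv2.imwrite('pics/w4.png',c['img'][...,::-1])
for lo,hi in((4,56),(-56,-4)):
    m=(abs(x+83)<9)&(y>lo)&(y<hi)&(z>19.5)&(z<23); print('cell y',np.percentile(y[m],[1,99]),'x',np.percentile(x[m],[2,98]),np.percentile(z[m],98),m.sum())
    
plan([.44,.33,.2],152,20)
E
```

```text
time_s: 15.2
ee_pos: [0.4987, -0.0045, 0.0357]
orientation: [-2.298, 2.142, 0.0]
contact_force: [-0.1, 0.9, -0.4]
opening: 0.0241
grasp_force: 0.0
time_s: 16.1
ee_pos: [0.5021, -0.0562, 0.1608]
orientation: [2.296, -2.144, -0.0]
contact_force: [0.4, 1.0, -0.1]
opening: 0.0428
grasp_force: 0.0
t 16.1 p [ 0.5021 -0.0562  0.1608] psi -176.08 tilt [-0.0004 -0.0002] F [ 0.4  1.  -0.1] open 0.0428 grip 0.0 q [ 0.29 -0.21 -0.32  0.   -1.46 -0.22]
front(-125)
   slope deg 0.6 at mid -125.68 22
right(-140)
   slope deg -0.09 at mid -139.2 28
well near(-115)
   slope deg -0.28 at mid -115.92 9
well far(-49)
   slope deg 0.46 at mid -50.2 9
well right(-60)
   slope deg 0.13 at mid -51.98 7
floor z 7.884650287365014 ledge z 24.742211449682888 panel z 36.29966458487309
cell y [ 8.01649347 55.59093153] x [-89.26611115 -78.09516409] 22.751598915145273 379
cell y [-52.62123876  -5.07940733] x [-89.11448079 -78.54165261] 22.773649009371393 497
20 rows  translation [-0.741, 0.275, -0.079] angular [0.0, 0.0, 0.186]
```

View pics/w4.png

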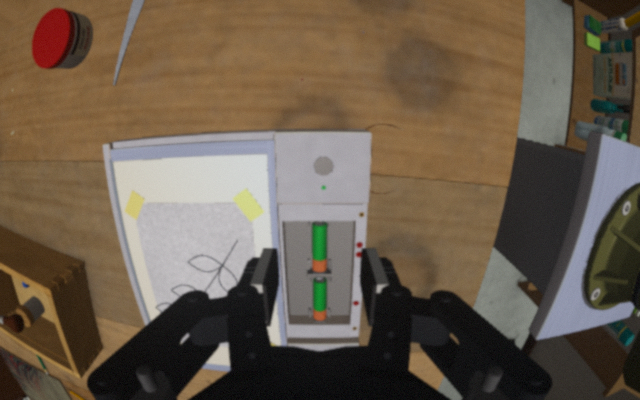

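Both cells are seated, at (320,248) and (320,298), with copper ends left. The measured offsets are within about 1 mm. Next, the cover.

```bash
python3 -m creep '[{"translation":[-0.74,0.275,-0.079],"angular":[0,0,0.186],"fingers":0.5},{"translation":[-0.74,0.275,-0.079],"angular":[0,0,0.186],"fingers":0.5},{"translation":[-0.74,0.275,-0.079],"angular":[0,0,0.186],"fingers":0.5},{"translation":[-0.74,0.275,-0.079],"angular":[0,0,0.186],"fingers":0.5},{"translation":[-0.74,0.275,-0.079],"angular":[0,0,0.186],"fingers":0.5},{"translation":[-0.74,0.275,-0.079],"angular":[0,0,0.186],"fingers":0.5},{"translation":[-0.74,0.275,-0.079],"angular":[0,0,0.186],"fingers":0.5},{"translation":[-0.74,0.275,-0.079],"angular":[0,0,0.186],"fingers":0.5},{"translation":[-0.74,0.275,-0.079],"angular":[0,0,0.186],"fingers":0.5},{"translation":[-0.74,0.275,-0.079],"angular":[0,0,0.186],"fingers":0.5}]'
python3 -m creep '[{"translation":[-0.74,0.275,-0.079],"angular":[0,0,0.186],"fingers":0.5},{"translation":[-0.74,0.275,-0.079],"angular":[0,0,0.186],"fingers":0.5},{"translation":[-0.74,0.275,-0.079],"angular":[0,0,0.186],"fingers":0.5},{"translation":[-0.74,0.275,-0.079],"angular":[0,0,0.186],"fingers":0.5},{"translation":[-0.74,0.275,-0.079],"angular":[0,0,0.186],"fingers":0.5},{"translation":[-0.74,0.275,-0.079],"angular":[0,0,0.186],"fingers":0.5},{"translation":[-0.74,0.275,-0.079],"angular":[0,0,0.186],"fingers":0.5},{"translation":[-0.74,0.275,-0.079],"angular":[0,0,0.186],"fingers":0.5},{"translation":[-0.74,0.275,-0.079],"angular":[0,0,0.186],"fingers":0.5},{"translation":[0,0,0],"angular":[0,0,0],"fingers":0.5},{"translation":[0,0,0],"angular":[0,0,0],"fingers":0.5}]'
python3 - <<'E'
from h import *
st(); c=cap('wrist'); np.savez('w5.npz',**c); W=fish(c); img=c['img']; cv2.imwrite('pics/w5.png',img[...,::-1])
z=W[...,2]; roi=(abs(W[...,0]-.49)<.13)&(abs(W[...,1]-.34)<.12)
V=img.max(-1)
for nm,m in (('dark',roi&(V<70)&(z<.03)&(z>-.01)),('ridge',roi&(z>.013)&(z<.03))):
    n,l,s,ce=cv2.connectedComponentsWithStats(m.astype(np.uint8))
    for i in range(1,n):
        if s[i,4]>200: p=W[l==i]; r=cv2.minAreaRect(p[:,:2].astype(np.float32)*1000); print(nm,ce[i].round(),s[i,4],np.round(r[0],1),np.round(r[1],1),round(r[2],1),p.mean(0).round(4))
t=dict(np.load('top.npz')); Wt=world(t); m=(Wt[...,2]>.06)&(Wt[...,2]<.12)&(abs(Wt[...,1]-.5)<.12)&(abs(Wt[...,0]-.42)<.12); print('mug',Wt[m].min(0),Wt[m].max(0))
E
```

```text
time_s: 17.15
ee_pos: [0.4433, 0.1349, 0.1806]
orientation: [-1.978, 2.441, 0.001]
contact_force: [0.5, 0.8, -0.7]
opening: 0.0425
grasp_force: 0.0
time_s: 18.25
ee_pos: [0.437, 0.3109, 0.1979]
orientation: [1.659, -2.667, 0.0]
contact_force: [-0.5, 0.2, 0.1]
opening: 0.0425
grasp_force: 0.0
t 18.25 p [0.437  0.3109 0.1979] psi 153.76 tilt [-0.0007 -0.0006] F [-0.5  0.2  0.1] open 0.0425 grip 0.0 q [ 0.99 -0.13 -0.18 -0.   -1.52 -1.45]
dark [301. 221.] 8957 [482.2 350.4] [148.5  92.7] 62.7 [0.4749 0.3432 0.005 ]
ridge [308. 234.] 701 [471.2 355.9] [69.2 11.9] 62.6 [0.4704 0.3538 0.0194]
mug [0.38258608 0.47455372 0.0601903 ] [0.48359746 0.55843817 0.10612723]
```

View pics/w5.png

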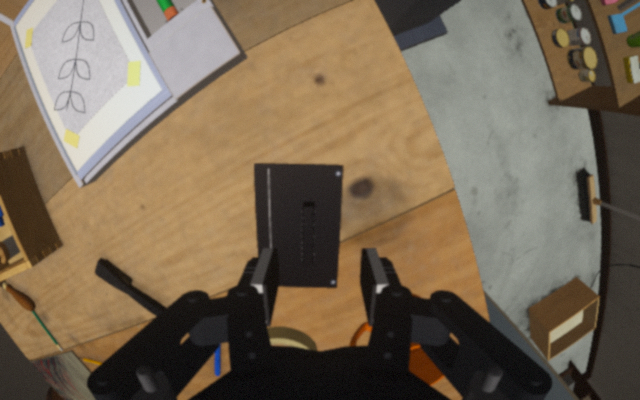

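The cover lies right way up, with its grey line at (268,205) toward the panel side (+x) and the ridge at (309,232). It agrees with the measured rectangle, yaw −27.35°. I'll descend and grip it.

Run:
```python
from h import *
R1=plan([.4713,.3559,.09],152.65,6)
plan([.4713,.3559,.0305],152.65,3,[.4713,.3559,.09],R1)
```

```text
6 rows  translation [-0.373, -0.067, 0.721] angular [0.0, -0.001, 0.021] 
3 rows  translation [0.0, 0.0, 0.793] angular [0.0, 0.0, 0.0]
```

```bash
python3 -m creep '[{"translation":[-0.373,-0.067,0.72],"angular":[0,0,0.021],"fingers":0.5},{"translation":[-0.373,-0.067,0.72],"angular":[0,0,0.021],"fingers":0.5},{"translation":[-0.373,-0.067,0.72],"angular":[0,0,0.021],"fingers":0.5},{"translation":[-0.373,-0.067,0.72],"angular":[0,0,0.021],"fingers":0.5},{"translation":[-0.373,-0.067,0.72],"angular":[0,0,0.021],"fingers":0.5},{"translation":[-0.373,-0.067,0.72],"angular":[0,0,0.021],"fingers":0.5},{"translation":[0,0,0],"angular":[0,0,0],"fingers":0.5},{"translation":[0,0,0],"angular":[0,0,0],"fingers":0.5}]'
python3 - <<'E'
from h import *
st(); plan([.4713,.3559,.0305],152.65,4)
c=cap('wrist'); W=fish(c); z=W[...,2]; m=(abs(W[...,0]-.47)<.06)&(abs(W[...,1]-.355)<.05)&(z>.013)&(z<.03)
n,l,s,ce=cv2.connectedComponentsWithStats(m.astype(np.uint8))
for i in range(1,n):
    if s[i,4]>300: p=W[l==i]; r=cv2.minAreaRect(p[:,:2].astype(np.float32)*1000); print(s[i,4],r,p.mean(0))
E
```

```text
time_s: 19.1
ee_pos: [0.4717, 0.3553, 0.0906]
orientation: [1.632, -2.684, 0.001]
contact_force: [-0.5, 0.5, 0.5]
opening: 0.0426
grasp_force: 0.0
t 19.1 p [0.4717 0.3553 0.0906] psi 152.59 tilt [-0.0001 -0.0006] F [-0.5  0.5  0.5] open 0.0426 grip 0.0 q [ 0.98  0.06 -0.19  0.   -1.32 -1.46]
4 rows  translation [-0.003, 0.006, 0.601] angular [-0.0, -0.001, -0.002] 
1734 ((472.1012268066406, 355.8663635253906), (69.72041320800781, 12.635505676269531), 62.34640884399414) [0.47085077 0.35347737 0.01940956]
```

```bash
python3 -m creep '[{"translation":[0,0,0.6],"angular":[0,0,0],"fingers":0.5},{"translation":[0,0,0.6],"angular":[0,0,0],"fingers":0.5},{"translation":[0,0,0.6],"angular":[0,0,0],"fingers":0.5},{"translation":[0,0,0.6],"angular":[0,0,0],"fingers":0.5},{"translation":[0,0,0],"angular":[0,0,0],"fingers":0.5},{"translation":[0,0,0],"angular":[0,0,0],"fingers":0.8},{"translation":[0,0,0],"angular":[0,0,0],"fingers":1},{"translation":[0,0,0],"angular":[0,0,0],"fingers":1},{"translation":[0,0,0],"angular":[0,0,0],"fingers":1},{"translation":[0,0,0],"angular":[0,0,0],"fingers":1},{"translation":[0,0,0],"angular":[0,0,0],"fingers":1}]' 60
python3 - <<'E'
from h import *
st()
E
python3 -m creep '[{"translation":[0,0,-0.5],"angular":[0,0,0],"fingers":1},{"translation":[0,0,-0.8],"angular":[0,0,0],"fingers":1},{"translation":[0,0,-0.9],"angular":[0,0,0],"fingers":1},{"translation":[0,0,-0.9],"angular":[0,0,0],"fingers":1},{"translation":[0,0,-0.9],"angular":[0,0,0],"fingers":1},{"translation":[0,0,0],"angular":[0,0,0],"fingers":1},{"translation":[0,0,0],"angular":[0,0,0],"fingers":1}]'
cat > cov.py <<'E'
from h import *
def cover(c):
    """cover plate and ridge in the tool frame"""
    W=fish(c); s=telemetry.sense(); Rm=R.from_rotvec(s['orientation']).as_matrix(); Q=(W-s['ee_pos'])@Rm*1000
    V=c['img'].max(-1)
    m=(abs(Q[...,0])<90)&(abs(Q[...,1])<75)&(Q[...,2]>10)&(Q[...,2]<45)&(V<80)
    p=Q[m&(Q[...,0]>16)]; 
    q,*_=np.linalg.lstsq(np.c_[p[:,:2],np.ones(len(p))],p[:,2],rcond=None)
    for _ in range(4):
        k=abs(p[:,2]-np.c_[p[:,:2],np.ones(len(p))]@q)<2; q,*_=np.linalg.lstsq(np.c_[p[k][:,:2],np.ones(k.sum())],p[k][:,2],rcond=None)
    print('plate plane tool: slope x,y',q[:2].round(4),'z0',q[2].round(2),k.sum())
    b=p[k]; print('plate x',np.percentile(b[:,0],[1,99]).round(1),'y',np.percentile(b[:,1],[1,99]).round(1))
    for lo in (20,35,50): 
        t=b[(b[:,0]>lo)&(b[:,0]<lo+15)]; print('  x~',lo+7,'y edges',np.percentile(t[:,1],[.5,99.5]).round(1))
    return Q
E
python3 - <<'E'
from cov import *
st(); c=cap('wrist'); np.savez('w6.npz',**c); cover(c); plan([.43,.1,.13],184.1,15)
E
```

```text
time_s: 20.25
ee_pos: [0.4722, 0.3565, 0.0314]
orientation: [-1.631, 2.683, 0.001]
contact_force: [-0.3, -0.4, 5.3]
opening: 0.0099
grasp_force: 61.2
t 20.25 p [0.4722 0.3565 0.0314] psi 152.61 tilt [0.0013 0.0014] F [-0.3 -0.4  5.3] open 0.0099 grip 61.2 q [ 0.99  0.1  -0.26  0.   -1.21 -1.46]
time_s: 20.95
ee_pos: [0.4716, 0.356, 0.1305]
orientation: [-1.632, 2.684, 0.001]
contact_force: [-0.2, 0.9, -0.7]
opening: 0.0097
grasp_force: 60.6
t 20.95 p [0.4716 0.356  0.1305] psi 152.59 tilt [-0.0003  0.0008] F [-0.2  0.9 -0.7] open 0.0097 grip 60.6 q [ 0.99  0.04 -0.14 -0.   -1.39 -1.46]
plate plane tool: slope x,y [ 0.0015 -0.0002] z0 26.68 18665
plate x [16.8 73.8] y [-56.5  33.9]
  x~ 27 y edges [-57.2  34.3]
  x~ 42 y edges [-57.   34.2]
  x~ 57 y edges [-56.8  34.6]
15 rows  translation [0.698, -0.043, -0.001] angular [0.001, -0.0, -0.244]
```

Run:
```python
from h import *
plan([.4645,.0231,.12],184.1,18)
```

```text
18 rows  translation [0.734, -0.148, 0.021] angular [0.0, -0.0, -0.204]
```

```bash
python3 -m creep '[{"translation":[0.734,-0.148,0.02],"angular":[0,0,-0.204],"fingers":1},{"translation":[0.734,-0.148,0.02],"angular":[0,0,-0.204],"fingers":1},{"translation":[0.734,-0.148,0.02],"angular":[0,0,-0.204],"fingers":1},{"translation":[0.734,-0.148,0.02],"angular":[0,0,-0.204],"fingers":1},{"translation":[0.734,-0.148,0.02],"angular":[0,0,-0.204],"fingers":1},{"translation":[0.734,-0.148,0.02],"angular":[0,0,-0.204],"fingers":1},{"translation":[0.734,-0.148,0.02],"angular":[0,0,-0.204],"fingers":1},{"translation":[0.734,-0.148,0.02],"angular":[0,0,-0.204],"fingers":1},{"translation":[0.734,-0.148,0.02],"angular":[0,0,-0.204],"fingers":1}]'
python3 -m creep '[{"translation":[0.734,-0.148,0.02],"angular":[0,0,-0.204],"fingers":1},{"translation":[0.734,-0.148,0.02],"angular":[0,0,-0.204],"fingers":1},{"translation":[0.734,-0.148,0.02],"angular":[0,0,-0.204],"fingers":1},{"translation":[0.734,-0.148,0.02],"angular":[0,0,-0.204],"fingers":1},{"translation":[0.734,-0.148,0.02],"angular":[0,0,-0.204],"fingers":1},{"translation":[0.734,-0.148,0.02],"angular":[0,0,-0.204],"fingers":1},{"translation":[0.734,-0.148,0.02],"angular":[0,0,-0.204],"fingers":1},{"translation":[0.734,-0.148,0.02],"angular":[0,0,-0.204],"fingers":1},{"translation":[0.734,-0.148,0.02],"angular":[0,0,-0.204],"fingers":1},{"translation":[0,0,0],"angular":[0,0,0],"fingers":1},{"translation":[0,0,0],"angular":[0,0,0],"fingers":1}]'
python3 - <<'E'
from cov import *
import box
st(); c=cap('wrist'); np.savez('w7.npz',**c); cover(c); box.boxfit(c); plan([.4645,.0231,.072],184.1,3)
E
```

```text
time_s: 21.9
ee_pos: [0.4447, 0.1889, 0.1243]
orientation: [1.985, -2.432, -0.001]
contact_force: [0.7, -0.0, -0.9]
opening: 0.0102
grasp_force: 60.6
time_s: 23.0
ee_pos: [0.4648, 0.0231, 0.1202]
orientation: [2.298, -2.14, -0.002]
contact_force: [-0.5, -0.1, -1.3]
opening: 0.01
grasp_force: 60.6
t 23.0 p [0.4648 0.0231 0.1202] psi -175.94 tilt [-0.0019 -0.0004] F [-0.5 -0.1 -1.3] open 0.01 grip 60.6 q [ 0.49 -0.31 -0.47 -0.   -1.41 -0.41]
plate plane tool: slope x,y [ 0.0005 -0.0003] z0 27.92 18906
plate x [16.8 74.2] y [-55.9  34.6]
  x~ 27 y edges [-56.4  35.1]
  x~ 42 y edges [-56.4  35.1]
  x~ 57 y edges [-56.2  34.9]
front(-125)
   slope deg 0.19 at mid -125.97 9
right(-140)
   slope deg -0.21 at mid -138.61 28
well near(-115)box.py:9: RuntimeWarning: All-NaN slice encountered
  v=np.array(v); k=~np.isnan(v); k[k]&=abs(v[k]-np.nanmedian(v))<4
Traceback (most recent call last):
  File "box.py", line 15, in boxfit
    print('well near(-115)');bins(y,x,F&(x<-95),-56,10,lambda v:np.percentile(v,2))
                             ~~~~^^^^^^^^^^^^^^^^^^^^^^^^^^^^^^^^^^^^^^^^^^^^^^^^^^
  File "box.py", line 10, in bins
    q=np.polyfit(e[k]+4,v[k],1); print('   slope deg',np.degrees(q[0]).round(2),'at mid',np.nanmedian(v[k]).round(2),k.sum())
TypeError: expected non-empty vector for x
```

```bash
python3 -m creep '[{"translation":[0,0,0.6],"angular":[0,0,0],"fingers":1},{"translation":[0,0,0.6],"angular":[0,0,0],"fingers":1},{"translation":[0,0,0.6],"angular":[0,0,0],"fingers":1},{"translation":[0,0,0.5],"angular":[0,0,0],"fingers":1},{"translation":[0,0,0],"angular":[0,0,0],"fingers":1},{"translation":[0,0,0],"angular":[0,0,0],"fingers":1}]'
python3 -m creep '[{"translation":[0,0,0.08],"angular":[0,0,0],"fingers":1},{"translation":[0,0,0.08],"angular":[0,0,0],"fingers":1},{"translation":[0,0,0],"angular":[0,0,0],"fingers":1},{"translation":[0,0,0],"angular":[0,0,0],"fingers":1}]'
python3 - <<'E'
from h import *
st()
E
```

```text
time_s: 23.65
ee_pos: [0.4652, 0.0233, 0.0635]
orientation: [2.3, -2.139, -0.0]
contact_force: [-1.1, -0.5, -0.9]
opening: 0.01
grasp_force: 60.6
time_s: 24.05
ee_pos: [0.4654, 0.0234, 0.06]
orientation: [-2.3, 2.139, -0.0]
contact_force: [-0.4, -0.2, -1.0]
opening: 0.0102
grasp_force: 60.6
t 24.05 p [0.4654 0.0234 0.06  ] psi -175.85 tilt [0.0003 0.0003] F [-0.4 -0.2 -1. ] open 0.0102 grip 60.6 q [ 0.49 -0.27 -0.55 -0.   -1.29 -0.41]
```

```bash
python3 -m creep '[{"translation":[0,0,0.06],"angular":[0,0,0],"fingers":1},{"translation":[0,0,0.06],"angular":[0,0,0],"fingers":1},{"translation":[0,0,0.04],"angular":[0,0,0],"fingers":1},{"translation":[0,0,0],"angular":[0,0,0],"fingers":1}]'
python3 -m creep '[{"translation":[0,0,0.04],"angular":[0,0,0],"fingers":1},{"translation":[0,0,0.04],"angular":[0,0,0],"fingers":1},{"translation":[0,0,0],"angular":[0,0,0],"fingers":1}]'
python3 -m creep '[{"translation":[0,0,0.04],"angular":[0,0,0],"fingers":1},{"translation":[0,0,0],"angular":[0,0,0],"fingers":1}]'
python3 - <<'E'
from h import *
st()
E
```

```text
time_s: 24.45
ee_pos: [0.4652, 0.0233, 0.0555]
orientation: [2.3, -2.139, -0.0]
contact_force: [0.4, -0.5, -1.4]
opening: 0.01
grasp_force: 60.6
time_s: 24.75
ee_pos: [0.4655, 0.0233, 0.0553]
orientation: [-2.301, 2.139, -0.001]
contact_force: [-6.0, 0.4, 8.2]
opening: 0.0099
grasp_force: 61.8
time_s: 24.95
ee_pos: [0.4655, 0.0233, 0.0553]
orientation: [-2.301, 2.139, -0.001]
contact_force: [-9.9, 0.7, 14.6]
opening: 0.0101
grasp_force: 62.6
t 24.95 p [0.4655 0.0233 0.0553] psi -175.81 tilt [ 0.0006 -0.0005] F [-9.9  0.7 14.6] open 0.0101 grip 62.6 q [ 0.49 -0.27 -0.56  0.   -1.28 -0.41]
```

```bash
python3 -m creep '[{"translation":[0,0,-0.05],"angular":[0,0,0],"fingers":1},{"translation":[0,0,0],"angular":[0,0,0],"fingers":1}]'
cat > prof.py <<'E'
from h import *
def prof(c,ylo,yhi):
    W=fish(c); yaw=np.radians(4.1); o=np.array([.5782,.0313]); A=np.array([[np.cos(yaw),np.sin(yaw)],[-np.sin(yaw),np.cos(yaw)]])
    B=(W[...,:2]-o)@A.T*1000; x,y,z=B[...,0],B[...,1],W[...,2]*1000
    for q in range(-160,-30,4):
        m=(x>=q)&(x<q+4)&(y>ylo)&(y<yhi)&(z>0); 
        print(q+2,np.round(np.percentile(z[m],[10,50,90]),1) if m.sum()>3 else '-',c['img'][m].max(-1).mean().round() if m.any() else '',end=' | ')
    print()
    m=(y>-72)&(y<-25)&(x>-170)&(x<-45)&(c['img'].max(-1)<80)&(z>20)&(z<33); print('cover x',np.percentile(x[m],[.5,99.5]).round(1),'y min',np.percentile(y[m],.5))
E
python3 - <<'E'
from prof import *
st(); prof(dict(np.load('w4.npz')),-72,-62); c=cap('wrist'); prof(c,-72,-62); prof(c,-50,-40)
from cov import cover; cover(c)
E
```

```text
time_s: 25.15
ee_pos: [0.4657, 0.0233, 0.0553]
orientation: [-2.3, 2.139, -0.001]
contact_force: [-5.2, 0.4, 8.0]
opening: 0.0101
grasp_force: 61.7
t 25.15 p [0.4657 0.0233 0.0553] psi -175.83 tilt [0.001 0.   ] F [-5.2  0.4  8. ] open 0.0101 grip 61.7 q [ 0.49 -0.27 -0.56  0.   -1.28 -0.41]
-158 [0.3 0.9 1.4] 122.0 | -154 [0.3 0.9 1.6] 121.0 | -150 [0.2 0.9 1.5] 121.0 | -146 [0.2 0.6 1.4] 122.0 | -142 [0.1 1.  1.7] 123.0 | -138 [0.2 0.7 1.4] 124.0 | -134 [  0.3   0.9 221.4] 95.0 | -130 [  0.9 211.1 217.2] 58.0 | -126 [ 25.1 198.9 204.9] 62.0 | -122 [24.2 24.9 26. ] 149.0 | -118 [23.9 24.6 25.3] 161.0 | -114 [23.7 24.5 25.2] 172.0 | -110 [23.8 24.7 25.6] 172.0 | -106 [ 23.7  25.2 175.2] 138.0 | -102 [24.  24.8 25.9] 173.0 | -98 [23.9 24.5 25.3] 173.0 | -94 [23.9 24.8 25.6] 172.0 | -90 [24.  24.7 25.4] 174.0 | -86 [23.9 24.6 25.6] 173.0 | -82 [24.1 24.8 25.6] 173.0 | -78 [23.7 24.7 25.4] 173.0 | -74 [24.  24.6 25.7] 176.0 | -70 [23.9 24.7 25.3] 176.0 | -66 [23.8 24.6 25.3] 175.0 | -62 [ 24.2  25.  176.1] 157.0 | -58 [24.1 24.8 25.3] 176.0 | -54 [23.7 24.8 25.5] 174.0 | -50 [24.1 24.7 
[... 1686 characters left out ...]
.4] 42.0 | -90 [26.8 27.6 28.5] 43.0 | -86 [26.8 27.6 28.3] 43.0 | -82 [26.9 27.6 28.4] 44.0 | -78 [26.8 27.5 28.4] 45.0 | -74 [26.9 27.8 28.4] 48.0 | -70 [27.  27.7 28.5] 101.0 | -66 [26.8 27.6 28.5] 49.0 | -62 [26.9 27.7 28.5] 51.0 | -58 [26.9 27.7 28.4] 52.0 | -54 [26.7 27.6 28.2] 58.0 | -50 [15.6 21.9 25.1] 126.0 | -46 [24.3 33.8 36.7] 194.0 | -42 [35.4 36.2 37. ] 227.0 | -38 [34.9 35.7 36.4] 243.0 | -34 [34.9 35.7 36.4] 244.0 | -30 [35.  35.8 36.5] 244.0 | 
cover x [-147.7  -55.6] y min -71.75567566633498
plate plane tool: slope x,y [0.0012 0.0001] z0 27.62 18974
plate x [16.8 73.9] y [-56.7  34.6]
  x~ 27 y edges [-57.4  35.1]
  x~ 42 y edges [-57.2  34.9]
  x~ 57 y edges [-57.1  34.9]
```

The cover lies flat on the ledge (plate top 3 mm above it all along). Its far edge is about 8 mm short of the panel edge and it is centred, so I'll slide it in.

```bash
python3 -m creep '[{"translation":[0,0,-0.03],"angular":[0,0,0],"fingers":1},{"translation":[0,-0.15,0],"angular":[0,0,0],"fingers":1},{"translation":[0,-0.15,0],"angular":[0,0,0],"fingers":1},{"translation":[0,-0.15,0],"angular":[0,0,0],"fingers":1},{"translation":[0,0,0],"angular":[0,0,0],"fingers":1}]'
python3 -m creep '[{"translation":[0,-0.15,0],"angular":[0,0,0],"fingers":1},{"translation":[0,-0.1,0],"angular":[0,0,0],"fingers":1},{"translation":[0,-0.1,0],"angular":[0,0,0],"fingers":1},{"translation":[0,0,0],"angular":[0,0,0],"fingers":1},{"translation":[0,0,0],"angular":[0,0,0],"fingers":1}]'
python3 - <<'E'
from prof import *
st(); c=cap('wrist'); prof(c,-72,-62)
E
```

```text
time_s: 25.7
ee_pos: [0.4771, 0.024, 0.0553]
orientation: [2.3, -2.139, 0.001]
contact_force: [-1.2, -0.8, 5.7]
opening: 0.01
grasp_force: 61.3
time_s: 26.2
ee_pos: [0.4857, 0.0246, 0.0553]
orientation: [2.3, -2.139, 0.001]
contact_force: [-2.4, -0.3, 5.0]
opening: 0.0098
grasp_force: 61.4
t 26.2 p [0.4857 0.0246 0.0553] psi -175.84 tilt [ 0.0004 -0.0005] F [-2.4 -0.3  5. ] open 0.0098 grip 61.4 q [ 0.47 -0.2  -0.51  0.   -1.27 -0.39]
-158 [0.2 0.8 1.7] 153.0 | -154 [0.2 0.7 1.4] 151.0 | -150 [0.2 0.7 1.5] 151.0 | -146 [0.1 0.6 1.3] 153.0 | -142 [0.1 0.6 1.4] 153.0 | -138 [0.2 0.7 1.3] 156.0 | -134 [0.4 0.9 1.5] 139.0 | -130 [26.2 26.5 27.5] 93.0 | -126 [26.7 27.6 28.4] 73.0 | -122 [26.8 27.6 28.6] 86.0 | -118 [26.9 27.5 28.4] 46.0 | -114 [26.8 27.6 28.4] 46.0 | -110 [26.8 27.7 28.5] 46.0 | -106 [26.8 27.6 28.4] 46.0 | -102 [26.8 27.5 28.3] 46.0 | -98 [26.8 27.6 28.4] 47.0 | -94 [26.8 27.6 28.4] 47.0 | -90 [26.8 27.6 28.5] 47.0 | -86 [26.7 27.6 28.3] 47.0 | -82 [26.8 27.6 28.4] 48.0 | -78 [26.7 27.6 28.4] 48.0 | -74 [26.8 27.7 28.4] 48.0 | -70 [26.8 27.6 28.5] 49.0 | -66 [26.8 27.6 28.3] 50.0 | -62 [26.9 27.5 28.5] 51.0 | -58 [26.8 27.6 28.4] 53.0 | -54 [26.8 27.6 28.4] 55.0 | -50 [26.8 27.6 28.5] 95.0 | -46 [27.5 35.6 36.8] 146.0 | -42 [35.3 36.1 36.9] 223.0 | -38 [34.9 35.7 36.5] 239.0 | -34 [34.7 35.6 36.2] 239.0 | -30 [35.1 35.9 37. ] 239.0 | 
cover x [-127.7  -46.6] y min -71.86301028525273
```

```bash
python3 -m creep '[{"translation":[0,-0.05,0],"angular":[0,0,0],"fingers":1},{"translation":[0,-0.05,0],"angular":[0,0,0],"fingers":1},{"translation":[0,0,0],"angular":[0,0,0],"fingers":1}]'
python3 -m creep '[{"translation":[0,-0.04,0],"angular":[0,0,0],"fingers":1},{"translation":[0,0,0],"angular":[0,0,0],"fingers":1}]'
python3 -m creep '[{"translation":[0,-0.04,0],"angular":[0,0,0],"fingers":1},{"translation":[0,0,0],"angular":[0,0,0],"fingers":1}]'
```

```text
time_s: 26.55
ee_pos: [0.488, 0.0247, 0.0553]
orientation: [2.3, -2.139, 0.0]
contact_force: [-4.2, -1.6, 6.9]
opening: 0.0102
grasp_force: 61.5
time_s: 26.75
ee_pos: [0.4889, 0.0248, 0.0553]
orientation: [2.3, -2.139, 0.0]
contact_force: [-3.7, -0.9, 6.4]
opening: 0.0099
grasp_force: 61.5
time_s: 26.95
ee_pos: [0.489, 0.0248, 0.0553]
orientation: [2.299, -2.138, -0.002]
contact_force: [-9.6, 0.3, 10.9]
opening: 0.0098
grasp_force: 62.0
```

```bash
python3 -m creep '[{"translation":[0,0.01,0.03],"angular":[0,0,0],"fingers":1},{"translation":[0,0,0],"angular":[0,0,0],"fingers":1},{"translation":[0,0,0],"angular":[0,0,0],"fingers":1},{"translation":[0,0,0],"angular":[0,0,0],"fingers":1},{"translation":[0,0,0],"angular":[0,0,0],"fingers":1}]'
python3 - <<'E'
from prof import *
from cov import cover
st(); c=cap('wrist'); prof(c,-72,-62); cover(c); cv2.imwrite('pics/w9.png',c['img'][...,::-1])
E
```

```text
time_s: 27.45
ee_pos: [0.489, 0.0248, 0.0553]
orientation: [2.299, -2.138, -0.001]
contact_force: [-10.9, -0.0, 14.2]
opening: 0.0097
grasp_force: 62.4
t 27.45 p [0.489  0.0248 0.0553] psi -175.83 tilt [-0.0017 -0.001 ] F [-10.9  -0.   14.2] open 0.0097 grip 62.4 q [ 0.46 -0.19 -0.5   0.   -1.27 -0.39]
-158 [0.2 0.7 1.5] 150.0 | -154 [0.1 0.7 1.5] 148.0 | -150 [0.2 0.8 1.4] 149.0 | -146 [0.2 0.8 1.4] 150.0 | -142 [0.2 0.7 1.4] 151.0 | -138 [0.2 0.8 1.6] 153.0 | -134 [0.1 0.6 1.3] 153.0 | -130 [0.5 0.8 1.8] 119.0 | -126 [26.4 27.2 27.9] 68.0 | -122 [26.9 27.6 28.5] 83.0 | -118 [26.9 27.6 28.5] 70.0 | -114 [26.8 27.5 28.4] 45.0 | -110 [26.8 27.6 28.4] 45.0 | -106 [26.8 27.5 28.4] 45.0 | -102 [26.8 27.6 28.5] 45.0 | -98 [26.8 27.6 28.3] 45.0 | -94 [26.8 27.6 28.3] 46.0 | -90 [27.  27.6 28.4] 45.0 | -86 [26.6 27.5 28.4] 46.0 | -82 [26.9 27.6 28.4] 47.0 | -78 [26.8 27.7 28.4] 47.0 | -74 [26.8 27.6 28.4] 47.0 | -70 [26.8 27.6 28.5] 48.0 | -66 [26.8 27.6 28.5] 49.0 | -62 [26.8 27.6 28.5] 50.0 | -58 [26.7 27.7 28.5] 52.0 | -54 [26.8 27.6 28.4] 53.0 | -50 [26.9 27.6 28.4] 64.0 | -46 [27.6 35.6 36.9] 163.0 | -42 [35.4 36.1 36.8] 221.0 | -38 [34.7 35.6 36.5] 238.0 | -34 [34.9 35.7 36.6] 238.0 | -30 [35.1 35.9 37. ] 238.0 | 
cover x [-124.6  -48.9] y min -71.87732366679742
plate plane tool: slope x,y [0.0019 0.0025] z0 27.61 16162
plate x [16.7 73.9] y [-40.3  34.8]
  x~ 27 y edges [-40.5  35.3]
  x~ 42 y edges [-40.5  35.1]
  x~ 57 y edges [-40.5  35.1]
```

View pics/w9.png

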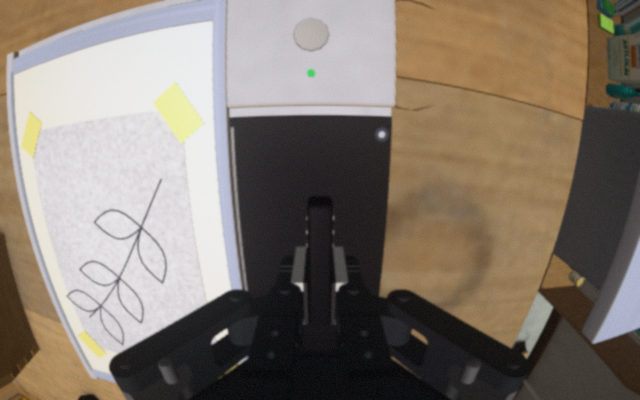

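The cover is home: its near edge is flush with the box front at (390,120), the grey line runs along the panel edge at (235,200), and the panel is flat. The ridge is gripped at 62 N and pressed with 14 N.

```bash
python3 -c "
from cell import job; print(job.job_done())"
```

```text
the job is handed in; nothing more can be done
None
```

I put both cells in the bay, nubs left, one-dot place first, slid the cover home under the panel, and handed the job in with the ridge gripped (62 N) and pressed down (14 N); no pass/fail verdict came back.

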